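# Load a centrifuge rotor in balance and put its cover on

### The job

Finish loading the centrifuge rotor so that it runs in balance: put each of the three loose tubes all the way down into the cup directly opposite its twin (brown soil facing soil, labelled seed vial facing seed vial, clear tube facing clear tube; twins have the same colour disc on the cap). Then set the clear cover over the rotor so that its rim sits level and fully home. Leave the three tubes that are already in the rotor, the timer and the beaker where they are.

Things in the scene. Friction and masses are not known exactly. Their poses are not given: they have to be found in the camera images.
- rotor: Fixed grey aluminium centrifuge rotor, 170 mm wide, 190 mm at the flange (top z 40 mm). Origin: centre of its underside on the table. Six black cups 60 mm from the axis at 0, 60 .. 300 deg from its x (blue dot each): mouth z 56 mm, 37 mm wide, narrowing in 10 mm to a 29 mm bore, floor z 24 mm. Deck z 54 mm, bevelled rim, nut at centre. Three alternate cups are full; the one across each is empty.
- cover: Clear round hood, open below, 189 mm over its blue rim, 179 mm inside, 64 mm high, black upright knob on top at the centre: 27 mm in diameter, straight from z 70 to 98 mm, top z 101 mm. Origin: centre of the rim's underside, z up; starts rim down on the table. 0.2 to 0.33 kg. It goes down over the drum until its rim rests on the flange: origin on the rotor axis, 40 mm above the table.
- soil_in: The soil tube already in the rotor: sample tube, 24 mm in diameter and 70 mm tall, filled most of the way with BROWN SOIL, dark grey screw cap with an ORANGE disc on top. Origin at the centre of its underside, z up along it; it stands in one of the cups with a little play.
- seed_in: The seed vial already in the rotor: sample vial, 24 mm in diameter and 66 mm tall, with a pale paper label, a dark blue band and cream contents, near-white screw cap with a GREEN disc on top. Origin at the centre of its underside, z up along it; it stands in one of the cups with a little play.
- water_in: The clear tube already in the rotor: sample tube, 24 mm in diameter and 70 mm tall, CLEAR, no label, half filled with clear water, grey-beige screw cap with a BLUE disc on top. Origin at the centre of its underside, z up along it; it stands in one of the cups with a little play.
- soil_new: The soil tube still to load, twin of the one in the rotor: sample tube, 24 mm in diameter and 70 mm tall, filled most of the way with BROWN SOIL, dark grey screw cap with an ORANGE disc on top. Origin at the centre of its underside, z up along it; it stands upright on the table at the start, 30 g or so.
- seed_new: The seed vial still to load, twin of the one in the rotor: sample vial, 24 mm in diameter and 66 mm tall, with a pale paper label, a dark blue band and cream contents, near-white screw cap with a GREEN disc on top. Origin at the centre of its underside, z up along it; it stands upright on the table at the start, 30 g or so.
- water_new: The clear tube still to load, twin of the one in the rotor: sample tube, 24 mm in diameter and 70 mm tall, CLEAR, no label, half filled with clear water, grey-beige screw cap with a BLUE disc on top. Origin at the centre of its underside, z up along it; it stands upright on the table at the start, 30 g or so.
- timer: Bystander: cream timer with a dark display lying flat, 64 x 64 x 21 mm, origin at the centre of its underside. Loose; to be left alone. It lies in front of a fixed microscope 0.46 m tall that fills x 0.50 to 0.84, y -0.37 to -0.15 (m, world): keep the arm clear of it, also when swinging in from the right.
- beaker: Bystander: small glass beaker, 55 mm wide, 69 mm tall, origin at the centre of its underside. Loose; to be left alone.
Mind the look-alikes: they are no part of the job. What is shaped like the seed_new but red or yellow is not meant.

How it is judged:
By the outcome, as a careful person would: the job done as asked, in the order asked, and still so for the second after the job is handed in, with the robot touching nothing.
It also fails if it takes over 102 s, if anything falls off the work surface, if the arm or the gripper's body presses on something with over 40 N, if the wrist force passes 120 N, or if a joint passes its speed limit or range.

### The arm

A 7-joint arm with a two-finger parallel gripper is mounted at the origin on a cart in front of the work surface, level with it; the furniture and walls round the work are solid. World frame = base frame: x ahead of the robot, y to its left, z up, the work surface at z = 0. Lengths are in m, angles in rad, forces in N, time in s.
With the tool pointing down it reaches from about 0.4 to 0.85 m from the base axis. Payload 10.4 kg.
Tool frame: the origin (TCP) lies midway between the tips of the shut fingers; the grasp point (between the pads) lies 19 mm behind it; y points along the fingers, x is the direction in which the jaws open and shut, and the axes are right-handed (so a half turn about y gives the same grasp; the last joint's range is limited). The gripper opens to 87 mm and grips with 3 to 60 N. Pads are 19 mm wide; open, the fingers measure 117 mm over their backs; the gripper's body (75 mm by 190 mm) begins 51 mm behind the grasp point.
Start: joints at [1.258, 0.332, -0.065, 1.46, 0.022, 1.35, -0.088], TCP at [0.179, -0.599, 0.223] pointing down, gripper open.
Joint ranges: [-2.6, 2.6], [-0.5, 2.12], [-1.47, 1.34], [0.16, 2.42], [-1.27, 4.41], [0.06, 2.06], [-2.6, 2.6]. Speed limits (rad/s): [2.22, 2.22, 2.79, 2.79, 3.14, 3.14, 3.14].

### API

Orientations are given as a unit quaternion [x, y, z, w].
In Python, from bench import r gives the robot as it stands. The module is installed in compiled form; this text tells all that it offers.
- The arm moves only by the tool arm_command, never from a script. Its argument "deltas" is one flat list of numbers, 6 for each row, row after row: the shift along the tool's x, y, z in m, then the turn, a rotation vector about the tool's x, y, z in degrees. In form: [tx, ty, tz, ax, ay, az, tx, ty, tz, ax, ay, az, ...]. A call has 1 to 8 rows; each row is the pose to reach, as a shift and turn from the pose commanded when the call began, along the tool's axes at that moment; what a row does not reach only later rows make up. A row lasts 1/8 s, in which the tool goes at most 62.5 mm and 10.7 degrees, less where a joint would pass 70% of its speed; a pose out of reach is approached as far as the arm can. A call with a gripper value outside its range is refused whole. "hand" is the opening, from 0 (shut) to 1 (fully open), set as the call begins (left out, the last holds). The fingers move at their own pace and stop on an object; "grip_force" is the grip in N (left out, the last holds). Time passes only in rows, so rows that repeat a pose let the fingers close. It gives the time, the measured TCP pose, the force and the opening at its end, in the units of the state.
- r.read_state(): the state, without advancing time (a new reading comes with each control period).
- r.camera(name): name is "scene" or "top" or "wrist"; returns a dict with "image" (480x640x3 uint8, red, green, blue), "intrinsics" (3x3 intrinsics, pixels), "k1" (the pictures are not rectified: a ray, as slopes to the right and down, at radius r is drawn at 1 + k1 r^2 times it, then the intrinsics apply), "world_from_camera" (4x4, takes a point from camera to world coordinates); the wrist camera has in their place "hand_eye" (4x4, takes a point from camera to tool coordinates, whose origin is the TCP and whose axes are the tool frame's). Camera axes: x right, y down, z forward; pixel columns grow to the right and rows downward; lengths in m; the calibration is good to about 2 mm. A picture is of the moment at which its call begins: read the wrist's pose just before it. There is no depth.
- r.close_job(): hands the job in, once; it reports no verdict.
Trained networks look in a picture, given as the dict that the camera call returned (one of the last four; its "shot" number tells which), for a name from the list of things; names that differ only in an ending like _2 or _b are one class to them, and where a whole thing is asked for, a point or a joint stands for the part that bears it (a point fixed in the world has none). Each returns a list of dicts, best first, with "conf" (0 to 1); they miss things now and then, are a little off and sometimes report something else, mostly with a low value. They report only what shows in the picture. A call takes as long as a camera call. They do not tell look-alikes from the thing itself.
- r.boxes_of(picture, query): "centre" ([row, column] in pixels, amid what is visible of it).
- r.regions_of(picture, query): "region" (480x640 bool, what is visible of it) and "centre" ([row, column] in pixels, amid what is visible of it).
The state is a dict: "time": time; "joint_positions": joint angles; "joint_vel": joint speeds; "joint_torque": joint torques, N m; "ee_pos": TCP position; "eef_rot": TCP orientation; "ft_force": force on the tool from outside, world axes, zero at the start; "torque": the same for the moment, N m; "width": finger opening in m.
Only numpy, scipy, OpenCV 4.12 (cv2) and the standard library are available. Lean on these libraries where they do the work, as an engineer would, in place of code of your own. Each camera call takes 0.05 s, during which the arm holds its last target.

## Working session

There is one attempt and no reset: what is moved stays moved. The work goes in short steps, Python scripts to look and compute and a tool call to move; the robot and the scene stay as the last step left them, time stands still between calls to the robot, and variables do not carry over. Pictures are saved under pics/ and viewed, and the job is handed in when it is done.

Besides the shell and the picture viewer there is one more tool, called by a JSON object that holds its "api" and its "payload". arm_command: Moves the arm, as the interface text tells. Its arguments: {"type":"object","properties":{"deltas":{"type":"array","items":{"type":"number"}},"hand":{"type":"number"},"grip_force":{"type":"number"}},"required":["deltas"]}

```bash
mkdir -p pics; cat > h.py <<'E'
import numpy as np, cv2, json
from bench import r
from scipy.spatial.transform import Rotation as R
def save(p,n):
    cv2.imwrite('pics/'+n+'.png',p['image'][:,:,::-1])
def T():
    s=r.read_state();M=np.eye(4);M[:3,:3]=R.from_quat(s['eef_rot']).as_matrix();M[:3,3]=s['ee_pos'];return M
def shot(name):
    t=T(); p=r.camera(name)
    p['W']=p['world_from_camera'] if 'world_from_camera' in p else t@np.array(p['hand_eye'])
    p['W']=np.array(p['W']);return p
def ray(p,row,col):
    K=np.array(p['intrinsics']);k=p['k1']
    d=np.array([(col-K[0,2])/K[0,0],(row-K[1,2])/K[1,1]])
    u=d.copy()
    for _ in range(30): u=d/(1+k*(u@u))
    W=p['W'];v=W[:3,:3]@np.array([u[0],u[1],1]);return W[:3,3],v
def atz(p,row,col,z):
    o,v=ray(p,row,col);return o+v*(z-o[2])/v[2]
def proj(p,X):
    W=p['W'];c=W[:3,:3].T@(np.asarray(X)-W[:3,3]);u=c[:2]/c[2];u=u*(1+p['k1']*(u@u));K=np.array(p['intrinsics'])
    return np.array([K[1,1]*u[1]+K[1,2],K[0,0]*u[0]+K[0,2]])
E
python3 - <<'E'
from h import *
s=r.read_state();print(s)
for n in ['scene','top','wrist']:
    p=shot(n);save(p,n+'0');print(n,p['intrinsics'],p['k1'],np.round(p['W'],3).tolist())
    for q in ['rotor','cover','soil_new','seed_new','water_new','timer','beaker']:
        print(q,[(np.round(b['centre']).tolist(),round(b['conf'],2)) for b in r.boxes_of(p,q)])
E
```

```text
{'time': 0.0, 'joint_positions': array([ 1.25839602,  0.33290368, -0.06466839,  1.46091543,  0.02162139,
        1.34990115, -0.08851489]), 'joint_vel': array([-9.52167801e-04, -2.99780400e-04, -6.07065965e-04,  1.98095923e-03,
       -1.78178413e-03,  5.62527774e-04, -9.63126830e-05]), 'joint_torque': array([ 1.48014315e-03, -6.23254037e+01,  2.57386419e-02, -3.89902067e+01,
       -6.13096613e-02,  3.96197615e-02,  1.87207393e-04]), 'ee_pos': array([ 0.17846245, -0.59858606,  0.22174636]), 'eef_rot': array([-0.56667809,  0.42299406, -0.42214354,  0.56722729]), 'ft_force': array([ 0.66195935, -0.28343849,  0.687422  ]), 'torque': array([ 0.00498784, -0.01250787, -0.00399734]), 'width': 0.08716132539779604}
scene [[455.98264943   0.         316.09396634]
 [  0.         455.98264943 233.91505549]
 [  0.           0.           1.        ]] -0.02241928138229859 [[0.82, -0.42, 0.388, 0.245], [-0.572, -0.615, 0.543, -0.481], [0.011, -0.667, -0.745, 0.715], [0.0, 0.0, 0.0, 1.0]]
rotor [([255.0, 284.0], 0.74)]
cover [([191.0, 218.0], 0.91)]
soil_new [([225.0, 356.0], 0.84)]
seed_new [([223.
[... 359 characters left out ...]
7842 [[-0.016, -0.998, 0.065, 0.512], [-1.0, 0.016, -0.006, 0.012], [0.005, -0.065, -0.998, 1.259], [0.0, 0.0, 0.0, 1.0]]
rotor [([268.0, 323.0], 0.86)]
cover [([282.0, 215.0], 0.74)]
soil_new []
seed_new [([282.0, 217.0], 0.53), ([218.0, 268.0], 0.44), ([185.0, 284.0], 0.42)]
water_new [([323.0, 264.0], 0.54)]
timer []
beaker [([164.0, 327.0], 0.92)]
wrist [[398.98558345   0.         324.31996776]
 [  0.         398.98558345 238.6538073 ]
 [  0.           0.           1.        ]] -0.08903330652783431 [[0.285, -0.923, -0.259, 0.25], [-0.958, -0.275, -0.076, -0.579], [-0.001, 0.27, -0.963, 0.385], [0.0, 0.0, 0.0, 1.0]]
rotor []
cover []
soil_new []
seed_new []
water_new []
timer []
beaker []
```

View images.

View pics/scene0.png

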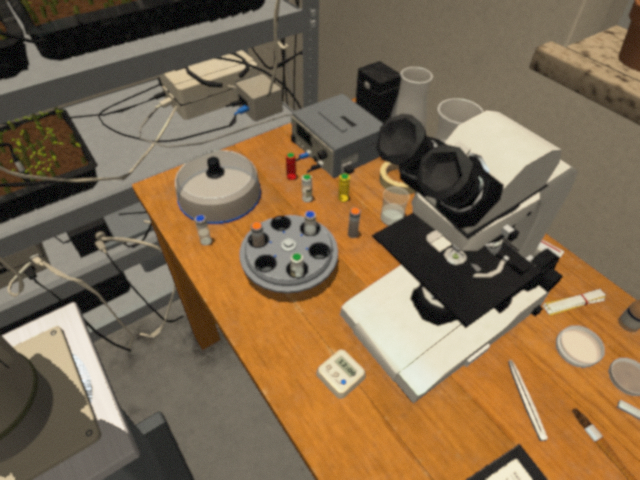

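View pics/top0.png

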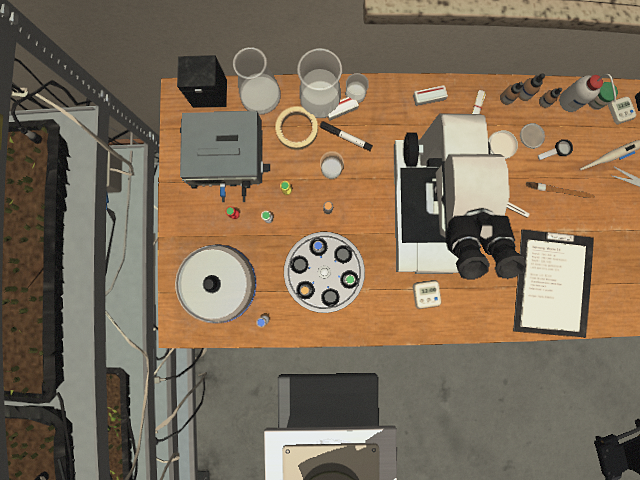

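```bash
python3 - <<'E'
import cv2
a=cv2.imread('pics/scene0.png')[140:310,160:430];cv2.imwrite('pics/s0c.png',cv2.resize(a,None,fx=2.96,fy=2.96,interpolation=2))
a=cv2.imread('pics/top0.png')[140:350,150:420];cv2.imwrite('pics/t0c.png',cv2.resize(a,None,fx=2.8,fy=2.8,interpolation=2))
E
```

```text
(no output)
```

View pics/s0c.png

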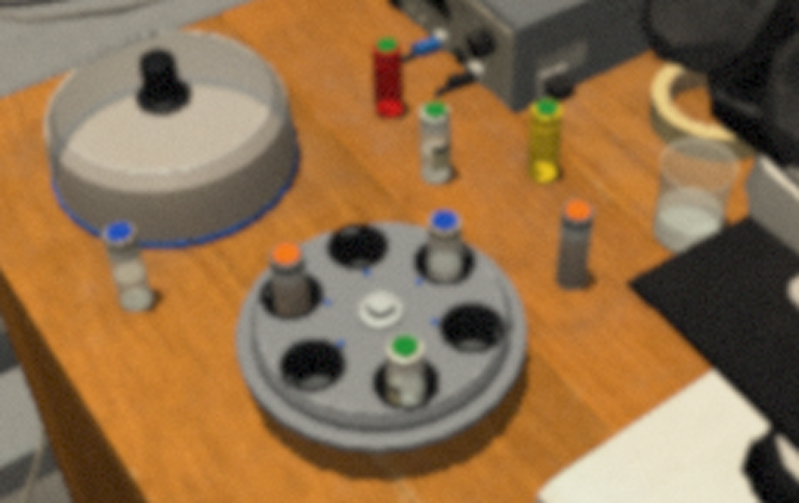

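View pics/t0c.png

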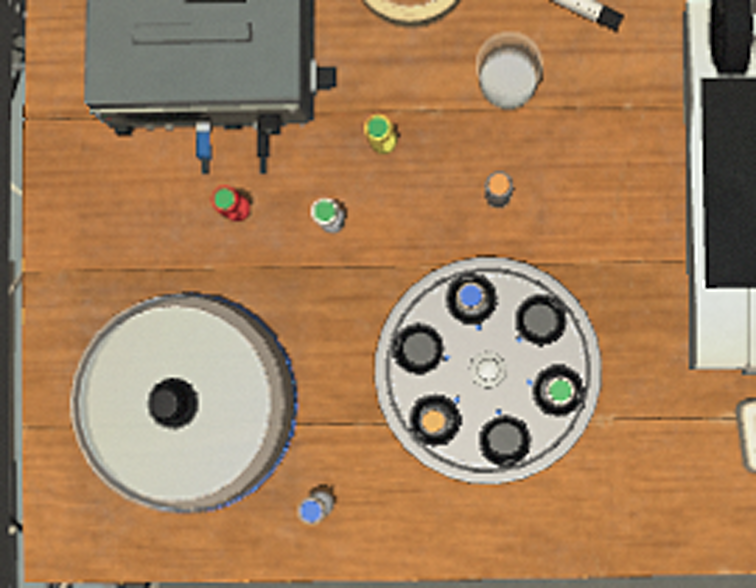

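```bash
cat > meas.py <<'E'
from h import *
p=shot('top');im=p['image'].astype(int);save(p,'m')
hsv=cv2.cvtColor(p['image'],cv2.COLOR_RGB2HSV)
def disc(row,col,lo,hi,z,rad=7,smin=110,vmin=90):
    m=np.zeros((480,640),bool);yy,xx=np.mgrid[:480,:640]
    m=((yy-row)**2+(xx-col)**2<rad**2)&(hsv[...,0]>=lo)&(hsv[...,0]<=hi)&(hsv[...,1]>smin)&(hsv[...,2]>vmin)
    w=atz(p,yy[m].mean(),xx[m].mean(),z);return m.sum(),np.round([yy[m].mean(),xx[m].mean()],1),np.round(w,4)
c=lambda x,y:(140+y/2.8,150+x/2.8)
for n,(x,y),lo,hi,z in [('soil_new',(498,184),5,25,.07),('seed_new',(323,211),45,80,.066),('water_new',(311,512),100,130,.07),
  ('soil_in',(433,421),5,25,.094),('seed_in',(560,390),45,80,.09),('water_in',(470,296),100,130,.094)]:
    rr,cc=c(x,y);print(n,disc(rr,cc,lo,hi,z))
g=im.sum(2)
from math import *
for n,(x,y) in [('c1',(418,349)),('c2',(541,319)),('c3',(505,440))]:
    rr,cc=c(x,y);yy,xx=np.mgrid[:480,:640];m=((yy-rr)**2+(xx-cc)**2<14**2)&(g<170)
    # ellipse-ish: use min enclosing hull centroid
    pts=np.argwhere(m).astype(np.float32);(e,rad)=cv2.minEnclosingCircle(pts)
    print(n,m.sum(),e,rad,np.round(atz(p,e[0],e[1],.056),4))
print('nut',np.round(atz(p,*c(487,370),.06),4))
print('knob',np.round(atz(p,*c(171,404),.101),4))
E
python3 meas.py
```

```text
soil_new (np.int64(96), array([204.3, 327.9]), array([ 0.6819, -0.0063,  0.07  ]))
seed_new (np.int64(29), array([215.1, 265.6]), array([0.6599, 0.137 , 0.066 ]))
water_new (np.int64(37), array([321.9, 260.5]), array([0.4166, 0.1507, 0.07  ]))
soil_in (np.int64(45), array([290. , 304.3]), array([0.4879, 0.0497, 0.094 ]))
seed_in (np.int64(36), array([279.2, 349.8]), array([ 0.5101, -0.0521,  0.09  ]))
water_in (np.int64(40), array([245.3, 317.8]), array([0.5867, 0.018 , 0.094 ]))
c1 114 (264.375, 299.0) 8.682877540588379 [0.546  0.0622 0.056 ]
c2 121 (253.92770385742188, 343.5542297363281) 9.089309692382812 [ 0.5684 -0.0406  0.056 ]
c3 120 (297.4090881347656, 330.0454406738281) 8.810552597045898 [ 0.4691 -0.0078  0.056 ]
nut [0.5272 0.0052 0.06  ]
knob [0.5034 0.2564 0.101 ]
```

```bash
python3 - <<'E'
from h import *
print(np.round(T(),3));p=shot('wrist');print(np.round(np.array(p['hand_eye']),3))
q=shot('top')
for c in [(86,100),(313,100),(313,55)]:
  for z in (.1,.0): print(c,z,np.round(atz(q,140+c[1]/2.8,150+c[0]/2.8,z),3))
print(np.round(atz(q,*(140+75/2.8,150+509/2.8),.0),3))
E
```

```text
[[ 0.286  0.     0.958  0.179]
 [-0.958 -0.     0.286 -0.599]
 [ 0.    -1.     0.     0.223]
 [ 0.     0.     0.     1.   ]]
[[ 1.    -0.    -0.001  0.001]
 [ 0.001 -0.27   0.963 -0.163]
 [-0.001 -0.963 -0.27   0.074]
 [ 0.     0.     0.     1.   ]]
(86, 100) 0.1 [0.749 0.326 0.1  ]
(86, 100) 0.0 [0.77  0.353 0.   ]
(313, 100) 0.1 [0.745 0.141 0.1  ]
(313, 100) 0.0 [0.765 0.153 0.   ]
(313, 55) 0.1 [0.782 0.141 0.1  ]
(313, 55) 0.0 [0.805 0.153 0.   ]
[ 0.784 -0.019  0.   ]
```

View pics/wrist0.png

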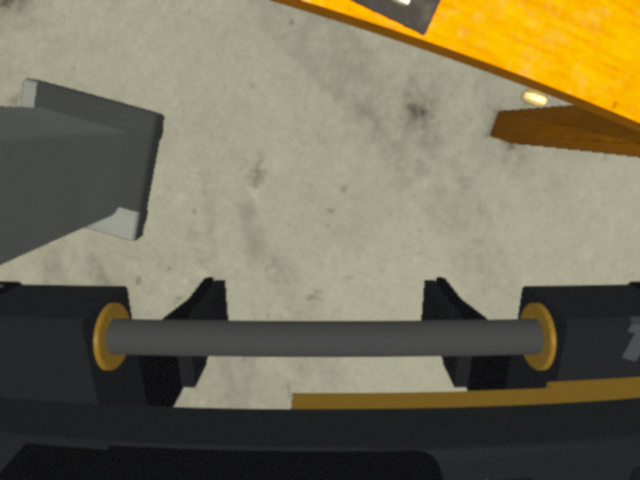

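```bash
cat > d.py <<'E'
import sys
from h import *
t=T();print('TCP',np.round(t[:3,3],4),'yawz',round(np.degrees(np.arctan2(t[1,2],t[0,2])),2))
def show(x,y,z,yaw):
    a=np.radians(yaw);zt=np.array([np.cos(a),np.sin(a),0]);yt=np.array([0,0,-1.]);xt=np.cross(yt,zt)
    Rt=np.stack([xt,yt,zt],1);d=t[:3,:3].T@(np.array([x,y,z])-t[:3,3])
    rv=R.from_matrix(t[:3,:3].T@Rt).as_rotvec(degrees=True)
    print((x,y,z,yaw),'->',np.round(d,4).tolist(),np.round(rv,2).tolist())
a=[float(v) for v in sys.argv[1:]]
for i in range(0,len(a),4): show(*a[i:i+4])
s=r.read_state();print('t',round(s['time'],2),'F',np.round(s['ft_force'],1),'w',round(s['width'],4),'q',np.round(s['joint_positions'],2))
E
python3 d.py .2 -.38 .32 16.6 .37 -.15 .32 8 .40 0.08 .3 10
```

```text
TCP [ 0.1786 -0.5989  0.2226] yawz 16.61
(0.2, -0.38, 0.32, 16.6) -> [-0.2037, -0.0975, 0.0831] [-0.0, 0.01, 0.0]
(0.37, -0.15, 0.32, 8.0) -> [-0.3755, -0.0975, 0.3117] [-0.0, 8.61, 0.0]
(0.4, 0.08, 0.3, 10.0) -> [-0.5874, -0.0775, 0.4062] [-0.0, 6.61, 0.0]
t 1.35 F [ 0.2 -0.4  0.5] w 0.0871 q [ 1.26  0.33 -0.06  1.46  0.02  1.35 -0.09]
```

{"api": "arm_command", "payload": {"deltas": [-0.2,-0.1,0.08,0,0,0,-0.2,-0.1,0.08,0,0,0,-0.2,-0.1,0.08,0,0,0,-0.2,-0.1,0.08,0,0,0,-0.2,-0.1,0.08,0,0,0,-0.25,-0.1,0.14,0,0,0,-0.29,-0.1,0.2,0,3,0,-0.33,-0.1,0.26,0,5,0], "hand": 0.6}}

```text
time: 2.35
ee_pos: [0.3122, -0.2342, 0.3223]
eef_rot: [-0.547, 0.448, -0.448, 0.547]
ft_force: [0.0, -1.0, -0.4]
width: 0.0526
```

```bash
python3 d.py .37 -.15 .32 8 .41 0.03 .3 20
```

```text
TCP [ 0.3122 -0.2342  0.3223] yawz 11.45
(0.37, -0.15, 0.32, 8.0) -> [-0.0711, 0.0023, 0.0734] [-0.01, 3.45, 0.01]
(0.41, 0.03, 0.3, 20.0) -> [-0.2396, 0.0222, 0.1483] [-0.01, -8.55, 0.01]
t 2.35 F [ 0.  -1.  -0.4] w 0.0526 q [ 1.03 -0.22 -0.41  1.82 -0.09  1.52 -0.74]
```

{"api": "arm_command", "payload": {"deltas": [-0.07,0,0.073,0,3,0,-0.07,0,0.073,0,3,0,-0.12,0,0.095,0,0,0,-0.17,0.01,0.12,0,-4,0,-0.22,0.02,0.14,0,-10,0,-0.24,0.03,0.148,0,-18,0,-0.24,0.04,0.148,0,-26,0,-0.24,0.05,0.148,0,-30,0], "hand": 0.6}}

```text
time: 3.35
ee_pos: [0.4084, 0.0294, 0.2719]
eef_rot: [-0.645, 0.289, -0.289, 0.646]
ft_force: [-0.2, -0.1, -1.8]
width: 0.0518
```

```bash
python3 d.py .4166 .1507 .17 50
```

```text
TCP [0.4084 0.0294 0.2719] yawz 41.8
(0.4166, 0.1507, 0.17, 50.0) -> [-0.0849, 0.102, 0.0869] [-0.02, -8.2, -0.03]
t 3.35 F [-0.2 -0.1 -1.8] w 0.0518 q [ 0.75 -0.19 -0.8   1.86 -0.14  1.41 -0.87]
```

{"api": "arm_command", "payload": {"deltas": [-0.03,0.03,0.03,0,-8,0,-0.06,0.07,0.06,0,-8,0,-0.085,0.102,0.087,0,-8,0,-0.085,0.102,0.087,0,-8,0,-0.085,0.102,0.087,0,-8,0]}}

```text
time: 3.98
ee_pos: [0.4172, 0.1502, 0.1707]
eef_rot: [-0.663, 0.245, -0.244, 0.664]
ft_force: [0.3, 0.1, 0.2]
width: 0.0521
```

```bash
python3 d.py .4166 .1507 .17 50; python3 - <<'E'
from h import *
p=shot('wrist');save(p,'w1');print(proj(p,[.4166,.1507,.07]),proj(p,[.4166,.1507,.0]),proj(p,[.5034,.2564,.101]))
E
```

```text
TCP [0.4172 0.1502 0.1707] yawz 49.57
(0.4166, 0.1507, 0.17, 50.0) -> [-0.0007, 0.0007, -0.0] [-0.02, -0.43, -0.04]
t 3.98 F [0.3 0.1 0.2] w 0.0521 q [ 0.61  0.03 -1.05  1.94  0.02  1.19 -1.15]
[238.44436895 321.33739129] [216.4355729  322.02036862] [  7.98069567 315.64879172]
```

View pics/w1.png

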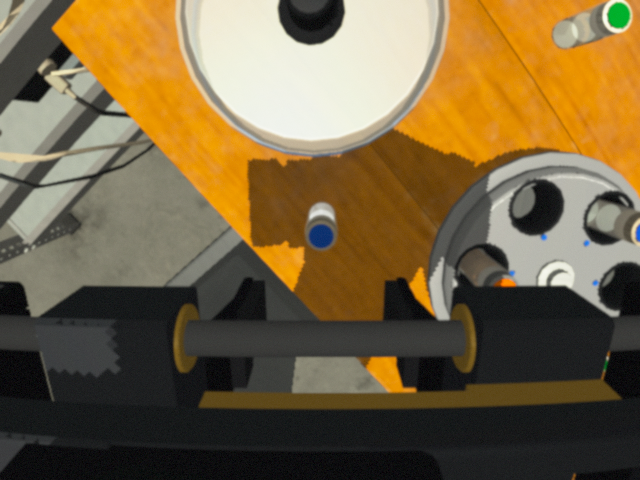

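{"api": "arm_command", "payload": {"deltas": [0,0.04,0,0,0,0,0,0.08,0,0,0,0,0,0.11,0,0,0,0,0,0.13,0,0,0,0,0,0.13,0,0,0,0,0,0.13,0,0,0,0]}}

```text
time: 4.78
ee_pos: [0.4178, 0.1505, 0.0417]
eef_rot: [-0.663, 0.244, -0.245, 0.664]
ft_force: [-0.1, 0.3, -0.2]
width: 0.0522
```

{"api": "arm_command", "payload": {"deltas": [0,0,0,0,0,0,0,0,0,0,0,0,0,0,0,0,0,0,0,0,0,0,0,0,0,0,0,0,0,0], "hand": 0, "grip_force": 15}}

```text
time: 5.4
ee_pos: [0.4168, 0.151, 0.0406]
eef_rot: [-0.664, 0.244, -0.244, 0.664]
ft_force: [0.5, -0.0, 0.6]
width: 0.0234
```

```bash
python3 d.py  .4166 .1507 .17 50 .4693 -.0077 .17 20
```

```text
TCP [0.4168 0.151  0.0406] yawz 49.61
(0.4166, 0.1507, 0.17, 50.0) -> [0.0, -0.1294, -0.0003] [-0.01, -0.39, 0.01]
(0.4693, -0.0077, 0.17, 20.0) -> [0.1428, -0.1294, -0.0868] [-0.01, 29.61, 0.01]
t 5.4 F [ 0.5 -0.   0.6] w 0.0234 q [ 0.48  0.28 -1.    2.08  0.29  0.93 -1.39]
```

{"api": "arm_command", "payload": {"deltas": [0,-0.05,0,0,0,0,0,-0.1,0,0,0,0,0.02,-0.13,-0.01,0,6,0,0.06,-0.13,-0.035,0,14,0,0.11,-0.13,-0.065,0,23,0,0.143,-0.13,-0.087,0,30,0,0.143,-0.13,-0.087,0,30,0,0.143,-0.13,-0.087,0,30,0]}}

```text
time: 6.4
ee_pos: [0.469, -0.0071, 0.1704]
eef_rot: [-0.578, 0.407, -0.407, 0.578]
ft_force: [0.0, 0.5, -0.1]
width: 0.0234
```

```bash
python3 d.py .4693 -.0077 .17 20; python3 - <<'E'
from h import *
p=shot('wrist');im=p['image'].copy()
for k in range(6):
    a=np.radians(12+60*k);c=np.array([.528,.0048,.056])
    for b in np.linspace(0,6.28,40):
        u,v=proj(p,c+[.06*np.cos(a)+.0185*np.cos(b),.06*np.sin(a)+.0185*np.sin(b),0])
        if 0<=u<480 and 0<=v<640: im[int(u),int(v)]=(255,0,255)
cv2.imwrite('pics/w2.png',im[:,:,::-1])
E
```

```text
TCP [ 0.469  -0.0071  0.1704] yawz 19.71
(0.4693, -0.0077, 0.17, 20.0) -> [0.0007, 0.0004, 0.0001] [0.01, -0.29, -0.03]
t 6.4 F [ 0.   0.5 -0.1] w 0.0234 q [ 0.8   0.1  -0.91  1.89  0.08  1.19 -1.37]
```

View pics/w2.png

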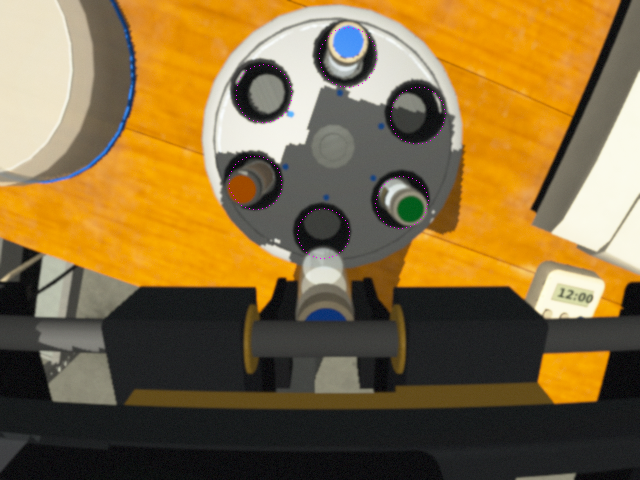

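{"api": "arm_command", "payload": {"deltas": [0.0007,0.03,0,0,0,0,0.0007,0.06,0,0,0,0,0.0007,0.075,0,0,0,0,0.0007,0.09,0,0,0,0,0.0007,0.1,0,0,0,0,0.0007,0.105,0,0,0,0,0.0007,0.105,0,0,0,0]}}

```text
time: 7.32
ee_pos: [0.4696, -0.0085, 0.0656]
eef_rot: [-0.578, 0.408, -0.408, 0.578]
ft_force: [-0.0, 0.1, 0.1]
width: 0.0228
```

```bash
python3 d.py .4693 -.0077 .17 20
```

```text
TCP [ 0.4696 -0.0085  0.0656] yawz 19.61
(0.4693, -0.0077, 0.17, 20.0) -> [-0.0009, -0.1044, 0.0] [-0.01, -0.39, -0.01]
t 7.33 F [-0.   0.1  0.1] w 0.0228 q [ 0.73  0.26 -0.88  2.    0.24  0.99 -1.5 ]
```

{"api": "arm_command", "payload": {"deltas": [0,0,0,0,0,0,0,0,0,0,0,0,0,0,0,0,0,0,0,-0.03,0,0,0,0,0,-0.08,0,0,0,0,0,-0.105,0,0,0,0,0,-0.105,0,0,0,0], "hand": 0.46}}

```text
time: 8.2
ee_pos: [0.4707, -0.0088, 0.1723]
eef_rot: [-0.577, 0.406, -0.409, 0.578]
ft_force: [0.3, -0.2, -0.4]
width: 0.0403
```

```bash
python3 d.py .6599 .137 .18 0 .6599 .137 .18 20;  python3 - <<'E'
from h import *
p=shot('wrist');save(p,'w3')
E
```

```text
TCP [ 0.4707 -0.0088  0.1723] yawz 19.59
(0.6599, 0.137, 0.18, 0.0) -> [-0.0739, -0.0072, 0.2272] [-0.19, 19.59, 0.12]
(0.6599, 0.137, 0.18, 20.0) -> [-0.0739, -0.0072, 0.2272] [-0.16, -0.41, 0.15]
t 8.2 F [ 0.3 -0.2 -0.4] w 0.0403 q [ 0.81  0.1  -0.92  1.88  0.09  1.19 -1.37]
```

View pics/w3.png

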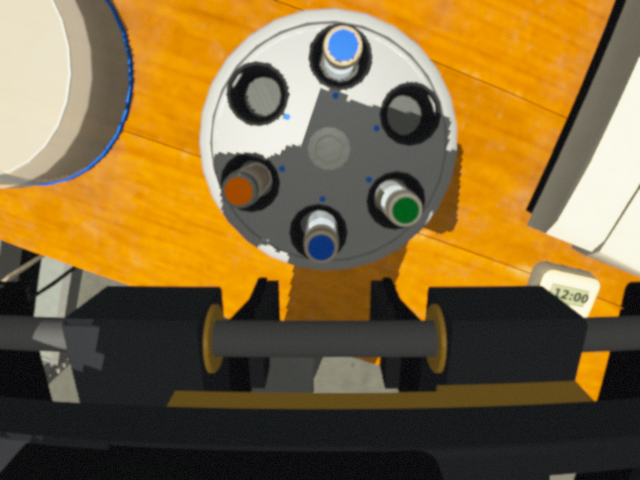

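{"api": "arm_command", "payload": {"deltas": [-0.015,-0.007,0.05,0,3,0,-0.035,-0.007,0.11,0,7,0,-0.055,-0.007,0.17,0,11,0,-0.074,-0.007,0.227,0,15,0,-0.074,-0.007,0.227,0,15,0,-0.074,-0.007,0.227,0,15,0], "hand": 0.57}}

```text
time: 9.0
ee_pos: [0.6577, 0.1372, 0.1758]
eef_rot: [0.521, -0.48, 0.479, -0.519]
ft_force: [0.5, -0.3, 0.1]
width: 0.0496
```

```bash
python3 d.py .6599 .137 .18 5;  python3 - <<'E'
from h import *
p=shot('wrist');save(p,'w4');print(proj(p,[.6599,.137,.066]),proj(p,[.682,-.0063,.07]))
hsv=cv2.cvtColor(p['image'],cv2.COLOR_RGB2HSV)
for n,lo,hi,z in [('g',45,80,.066),('o',3,14,.07)]:
    m=((hsv[...,0]>=lo)&(hsv[...,0]<=hi)&(hsv[...,1]>170)&(hsv[...,2]>60)).astype(np.uint8)
    k,l,st,ce=cv2.connectedComponentsWithStats(m)
    for i in range(1,k):
        if 60<st[i,4]<2000: print(n,st[i,4],np.round(ce[i][::-1]),np.round(atz(p,ce[i][1],ce[i][0],z),4))
E
```

```text
TCP [0.6577 0.1372 0.1758] yawz 4.67
(0.6599, 0.137, 0.18, 5.0) -> [0.0004, -0.0042, 0.0022] [0.14, -0.33, 0.02]
t 9.0 F [ 0.5 -0.3  0.1] w 0.0496 q [ 0.29  0.6  -0.84  1.35  0.44  1.39 -2.03]
[232.95947952 323.28181867] [220.33426221 527.81219883]
g 425 [136. 395.] [0.7303 0.0947 0.066 ]
g 331 [205. 203.] [0.6731 0.2224 0.066 ]
g 332 [231. 320.] [0.6613 0.1395 0.066 ]
o 565 [194. 218.] [0.6827 0.2109 0.07  ]
```

View pics/w4.png

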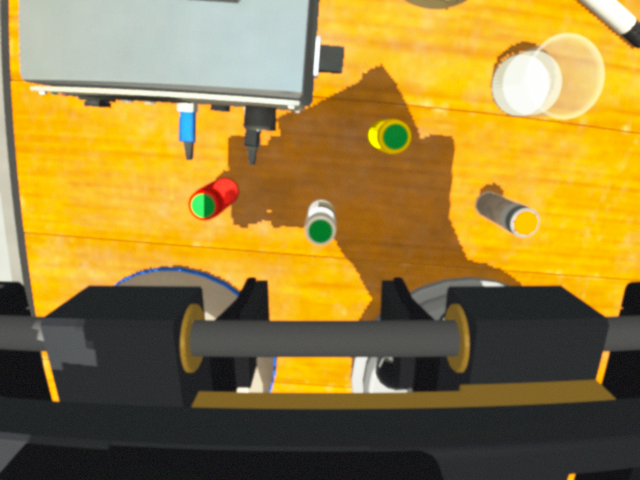

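{"api": "arm_command", "payload": {"deltas": [0,0.04,0.003,0,0,0,0,0.08,0.003,0,0,0,0,0.115,0.003,0,0,0,0,0.136,0.003,0,0,0,0,0.136,0.003,0,0,0,0,0.136,0.003,0,0,0]}}

```text
time: 9.8
ee_pos: [0.6623, 0.1374, 0.0433]
eef_rot: [-0.519, 0.479, -0.48, 0.52]
ft_force: [0.1, -0.5, -0.2]
width: 0.0499
```

{"api": "arm_command", "payload": {"deltas": [0,0,0,0,0,0,0,0,0,0,0,0,0,0,0,0,0,0,0,0,0,0,0,0,0,0,0,0,0,0], "hand": 0, "grip_force": 15}}

```text
time: 10.42
ee_pos: [0.6616, 0.1375, 0.0418]
eef_rot: [-0.52, 0.479, -0.48, 0.52]
ft_force: [0.5, 0.3, 1.7]
width: 0.0229
```

```bash
python3 d.py  .5466 .0619 .17 5  .5466 .0619 .17 20
```

```text
TCP [0.6616 0.1375 0.0418] yawz 4.61
(0.5466, 0.0619, 0.17, 5.0) -> [0.0662, -0.1283, -0.1207] [-0.02, -0.39, 0.0]
(0.5466, 0.0619, 0.17, 20.0) -> [0.0662, -0.1283, -0.1207] [-0.02, -15.39, 0.0]
t 10.43 F [0.5 0.3 1.7] w 0.0229 q [ 0.26  0.72 -0.78  1.46  0.53  1.17 -2.09]
```

{"api": "arm_command", "payload": {"deltas": [0,-0.05,0,0,0,0,0,-0.1,0,0,0,0,0.01,-0.128,-0.02,0,-4,0,0.03,-0.128,-0.06,0,-8,0,0.055,-0.128,-0.1,0,-13,0,0.066,-0.128,-0.121,0,-15,0,0.066,-0.128,-0.121,0,-15,0,0.066,-0.128,-0.121,0,-15,0]}}

```text
time: 11.42
ee_pos: [0.5467, 0.0622, 0.1698]
eef_rot: [-0.578, 0.408, -0.408, 0.578]
ft_force: [0.4, -0.5, 0.1]
width: 0.0232
```

```bash
python3 d.py  .5466 .0619 .067 20; python3 - <<'E'
from h import *
p=shot('wrist');save(p,'w5')
E
```

```text
TCP [0.5467 0.0622 0.1698] yawz 19.57
(0.5466, 0.0619, 0.067, 20.0) -> [0.0003, 0.1028, -0.0002] [-0.04, -0.43, 0.01]
t 11.43 F [ 0.4 -0.5  0.1] w 0.0232 q [ 0.62  0.36 -0.98  1.69  0.31  1.26 -1.65]
```

View pics/w5.png

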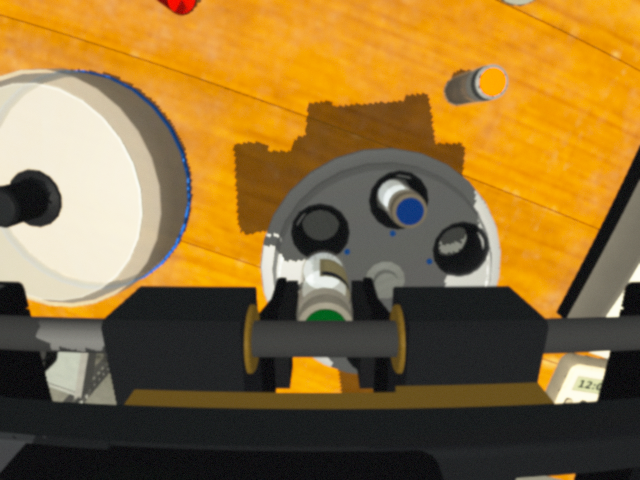

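{"api": "arm_command", "payload": {"deltas": [0,0.03,0,0,0,0,0,0.06,0,0,0,0,0,0.075,0,0,0,0,0,0.09,0,0,0,0,0,0.1,0,0,0,0,0,0.103,0,0,0,0,0,0.103,0,0,0,0]}}

```text
time: 12.35
ee_pos: [0.5464, 0.0624, 0.0668]
eef_rot: [-0.578, 0.407, -0.408, 0.578]
ft_force: [1.4, 2.2, -2.1]
width: 0.0232
```

```bash
python3 d.py .5466 .0619 .067 20
```

```text
TCP [0.5464 0.0624 0.0668] yawz 19.62
(0.5466, 0.0619, 0.067, 20.0) -> [0.0005, -0.0002, -0.0] [-0.04, -0.38, -0.02]
t 12.35 F [ 1.4  2.2 -2.1] w 0.0232 q [ 0.56  0.47 -0.92  1.8   0.42  1.08 -1.74]
```

{"api": "arm_command", "payload": {"deltas": [0,0,0,0,0,0,0,0,0,0,0,0,0,0,0,0,0,0,0,-0.03,0,0,0,0,0,-0.08,0,0,0,0,0,-0.105,0,0,0,0,0,-0.105,0,0,0,0], "hand": 0.45}}

```text
time: 13.22
ee_pos: [0.5472, 0.062, 0.1735]
eef_rot: [-0.577, 0.407, -0.409, 0.578]
ft_force: [-0.4, 0.4, -0.5]
width: 0.0392
```

```bash
python3 d.py .681 -.006 .175 0 .681 -.006 .175 10;  python3 - <<'E'
from h import *
p=shot('wrist');save(p,'w6')
E
```

```text
TCP [0.5472 0.062  0.1735] yawz 19.59
(0.681, -0.006, 0.175, 0.0) -> [0.1089, -0.001, 0.1032] [-0.19, 19.59, 0.06]
(0.681, -0.006, 0.175, 10.0) -> [0.1089, -0.001, 0.1032] [-0.19, 9.59, 0.08]
t 13.22 F [-0.4  0.4 -0.5] w 0.0392 q [ 0.63  0.35 -0.98  1.69  0.31  1.26 -1.65]
```

View pics/w6.png

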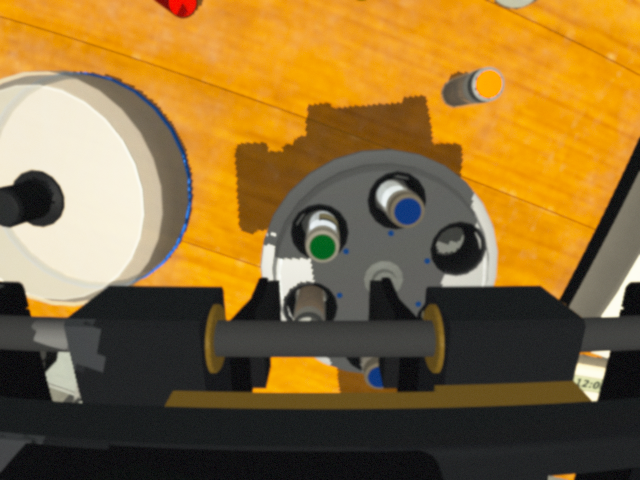

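```bash
python3 - <<'E'
from h import *
p=shot('wrist')
hsv=cv2.cvtColor(p['image'],cv2.COLOR_RGB2HSV)[60:110,470:510]
m=((hsv[...,0]>=8)&(hsv[...,0]<=22)&(hsv[...,1]>150)&(hsv[...,2]>235)).astype(np.uint8)
print(hsv[24,18],hsv[2,2])
a=np.argwhere(m);print(len(a),a.mean(0)+[60,470]);print(atz(p,84,487,.07),proj(p,[.682,-.0063,.07]))
E
```

```text
[ 20 255 255] [ 18 217 236]
1266 [ 85.3728278  492.71327014]
[ 0.67861025 -0.00313679  0.07      ] [ 80.74201975 493.48101856]
```

{"api": "arm_command", "payload": {"deltas": [0.04,0,0.04,0,0,0,0.08,0,0.07,0,0,0,0.109,0,0.102,0,0,0,0.109,0,0.102,0,0,0,0.109,0,0.102,0,0,0], "hand": 0.57}}

```text
time: 13.95
ee_pos: [0.678, -0.0056, 0.1702]
eef_rot: [0.578, -0.408, 0.407, -0.578]
ft_force: [0.1, 0.6, 0.4]
width: 0.0496
```

```bash
python3 d.py .682 -.006 .04 20;  python3 - <<'E'
from h import *
p=shot('wrist');save(p,'w7');print(proj(p,[.682,-.006,.07]))
E
```

```text
TCP [ 0.678  -0.0056  0.1702] yawz 19.67
(0.682, -0.006, 0.04, 20.0) -> [0.0019, 0.1301, 0.0039] [0.11, -0.33, -0.08]
t 13.95 F [0.1 0.6 0.4] w 0.0496 q [ 0.51  0.63 -0.86  1.33  0.47  1.39 -1.57]
[234.10758561 325.0819561 ]
```

View pics/w7.png

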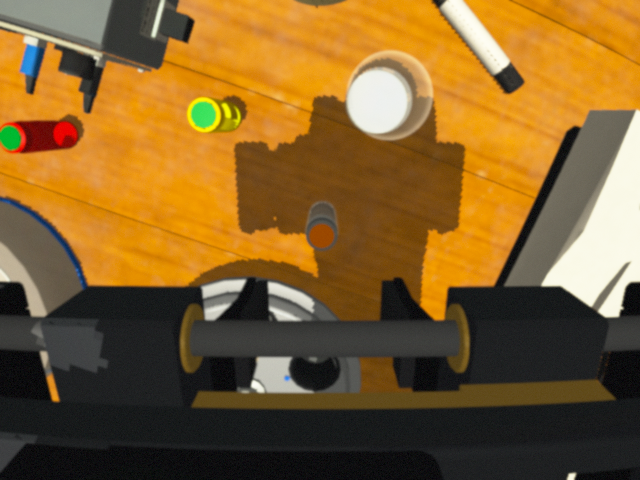

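{"api": "arm_command", "payload": {"deltas": [0,0.04,0.003,0,0,0,0,0.08,0.003,0,0,0,0,0.11,0.003,0,0,0,0,0.131,0.003,0,0,0,0,0.131,0.003,0,0,0,0,0.131,0.003,0,0,0]}}

```text
time: 14.75
ee_pos: [0.6823, -0.0052, 0.042]
eef_rot: [-0.577, 0.407, -0.408, 0.578]
ft_force: [0.8, 0.0, 0.6]
width: 0.0499
```

{"api": "arm_command", "payload": {"deltas": [0,0,0,0,0,0,0,0,0,0,0,0,0,0,0,0,0,0,0,0,0,0,0,0,0,0,0,0,0,0], "hand": 0, "grip_force": 15}}

```text
time: 15.38
ee_pos: [0.6818, -0.0055, 0.0408]
eef_rot: [-0.578, 0.407, -0.408, 0.578]
ft_force: [-0.6, -0.6, 2.0]
width: 0.0231
```

```bash
python3 d.py  .60 .03 .17 30 .5681 -.0398 .17 65
```

```text
TCP [ 0.6818 -0.0055  0.0408] yawz 19.6
(0.6, 0.03, 0.17, 30.0) -> [-0.0609, -0.1293, -0.0651] [-0.02, -10.4, 0.01]
(0.5681, -0.0398, 0.17, 65.0) -> [-0.0058, -0.1293, -0.1186] [-0.02, -45.4, 0.02]
t 15.38 F [-0.6 -0.6  2. ] w 0.0231 q [ 0.48  0.75 -0.81  1.45  0.56  1.19 -1.63]
```

{"api": "arm_command", "payload": {"deltas": [0,-0.05,0,0,0,0,0,-0.1,0,0,0,0,-0.005,-0.13,-0.02,0,-8,0,-0.01,-0.13,-0.04,0,-17,0,-0.02,-0.13,-0.07,0,-26,0,-0.015,-0.13,-0.1,0,-36,0,-0.006,-0.13,-0.119,0,-45,0,-0.006,-0.13,-0.119,0,-45,0]}}

```text
time: 16.38
ee_pos: [0.5669, -0.0414, 0.1704]
eef_rot: [0.69, -0.156, 0.156, -0.689]
ft_force: [-0.2, -0.1, 0.1]
width: 0.0229
```

{"api": "arm_command", "payload": {"deltas": [0,0,0,0,0,0,0,0,0,0,0,0]}}

```text
time: 16.62
ee_pos: [0.568, -0.0388, 0.1706]
eef_rot: [-0.69, 0.156, -0.156, 0.69]
ft_force: [0.3, 1.2, -0.1]
width: 0.0229
```

```bash
python3 d.py  .5681 -.0398 .066 65; python3 - <<'E'
from h import *
p=shot('wrist');save(p,'w8');p=shot('scene');save(p,'s8')
E
```

```text
TCP [ 0.568  -0.0388  0.1706] yawz 64.57
(0.5681, -0.0398, 0.066, 65.0) -> [0.0005, 0.1046, -0.0009] [-0.04, -0.43, 0.01]
t 16.62 F [ 0.3  1.2 -0.1] w 0.0229 q [ 0.86  0.47 -1.11  1.64  0.43  1.31 -0.76]
```

View pics/w8.png

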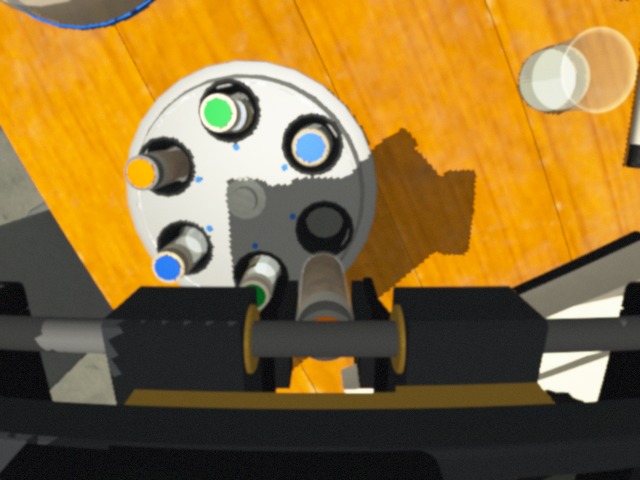

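View pics/s8.png

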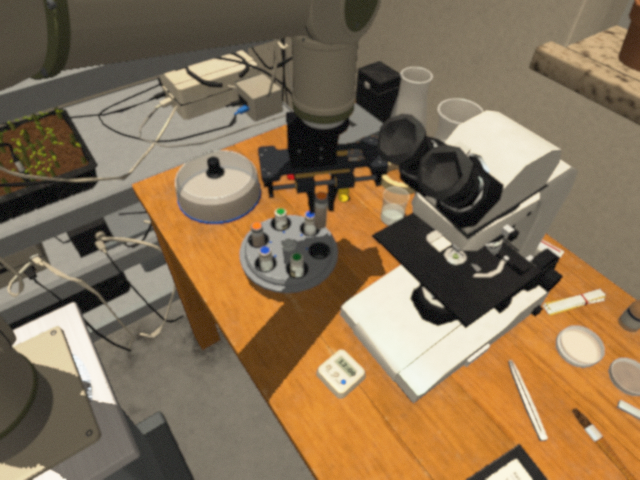

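{"api": "arm_command", "payload": {"deltas": [0,0.03,-0.001,0,0,0,0,0.06,-0.001,0,0,0,0,0.075,-0.001,0,0,0,0,0.09,-0.001,0,0,0,0,0.1,-0.001,0,0,0,0,0.1045,-0.001,0,0,0,0,0.1045,-0.001,0,0,0]}}

```text
time: 17.6
ee_pos: [0.5672, -0.0404, 0.0661]
eef_rot: [-0.69, 0.155, -0.155, 0.69]
ft_force: [1.2, 2.1, -1.9]
width: 0.0228
```

```bash
python3 d.py .5681 -.0398 .066 65
```

```text
TCP [ 0.5672 -0.0404  0.0661] yawz 64.62
(0.5681, -0.0398, 0.066, 65.0) -> [0.0005, 0.0001, 0.0009] [-0.02, -0.38, 0.0]
t 17.6 F [ 1.2  2.1 -1.9] w 0.0228 q [ 0.8   0.57 -1.03  1.75  0.54  1.14 -0.84]
```

{"api": "arm_command", "payload": {"deltas": [0,0,0,0,0,0,0,0,0,0,0,0,0,0,0,0,0,0,0,-0.03,0,0,0,0,0,-0.08,0,0,0,0,0,-0.13,0,0,0,0,0,-0.144,0,0,0,0,0,-0.144,0,0,0,0], "hand": 0.45}}

```text
time: 18.6
ee_pos: [0.5673, -0.0409, 0.2104]
eef_rot: [0.69, -0.155, 0.156, -0.69]
ft_force: [-0.2, -0.3, -0.8]
width: 0.0391
```

```bash
python3 d.py .5034 .2564 .21 60 ;  python3 - <<'E'
from h import *
p=shot('wrist');save(p,'w9')
im=p['image'].copy()
for b in np.linspace(0,6.28,120):
  for c in ([.5034,.2564,.101],):
    u,v=proj(p,np.array(c)+[.0135*np.cos(b),.0135*np.sin(b),0])
    if 0<=u<480 and 0<=v<640: im[int(u),int(v)]=(255,0,255)
  u,v=proj(p,np.array([.5034+.0945*np.cos(b),.2564+.0945*np.sin(b),0]))
  if 0<=u<480 and 0<=v<640: im[int(u),int(v)]=(255,0,255)
cv2.imwrite('pics/w9.png',im[:,:,::-1])
E
```

```text
TCP [ 0.5673 -0.0409  0.2104] yawz 64.58
(0.5034, 0.2564, 0.21, 60.0) -> [-0.1854, 0.0001, 0.2411] [0.01, 4.58, 0.07]
t 18.6 F [-0.2 -0.3 -0.8] w 0.0391 q [ 0.88  0.43 -1.13  1.59  0.4   1.38 -0.74]
```

View pics/w9.png

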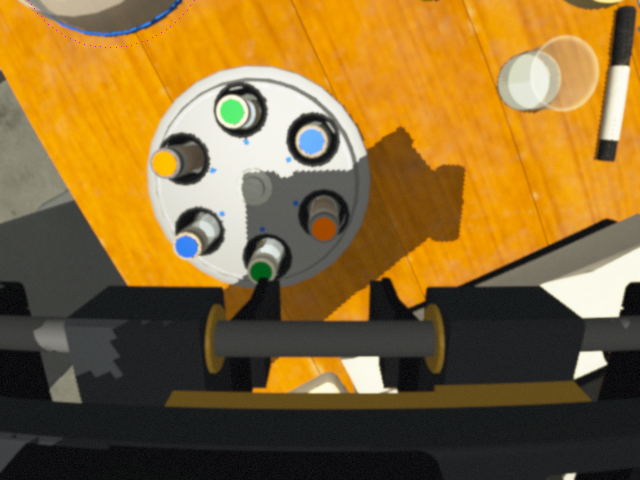

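{"api": "arm_command", "payload": {"deltas": [-0.035,0,0.05,0,1,0,-0.075,0,0.1,0,3,0,-0.11,0,0.15,0,5,0,-0.15,0,0.2,0,7,0,-0.185,0,0.235,0,9,0,-0.185,0,0.235,0,10,0,-0.185,0,0.235,0,10,0,-0.185,0,0.235,0,10,0], "hand": 0.57}}

```text
time: 19.65
ee_pos: [0.5014, 0.2492, 0.2092]
eef_rot: [0.674, -0.216, 0.215, -0.673]
ft_force: [0.1, -0.2, 0.6]
width: 0.0492
```

```bash
python3 d.py .5034 .2564 .21 55 ;  python3 - <<'E'
from h import *
p=shot('wrist');save(p,'w10')
im=p['image'].copy()
for b in np.linspace(0,6.28,200):
  for c,rad in (([.5034,.2564,.101],.0135),([.5034,.2564,.07],.0135),([.5034,.2564,0],.0945)):
    u,v=proj(p,np.array(c)+[rad*np.cos(b),rad*np.sin(b),0])
    if 0<=u<480 and 0<=v<640: im[int(u),int(v)]=(255,0,255)
cv2.imwrite('pics/w10.png',im[:,:,::-1])
E
```

```text
TCP [0.5014 0.2492 0.2092] yawz 54.48
(0.5034, 0.2564, 0.21, 55.0) -> [-0.0026, -0.0008, 0.007] [0.07, -0.52, -0.01]
t 19.65 F [ 0.1 -0.2  0.6] w 0.0492 q [ 0.37  0.41 -1.15  1.61  0.38  1.37 -1.44]
```

View pics/w10.png

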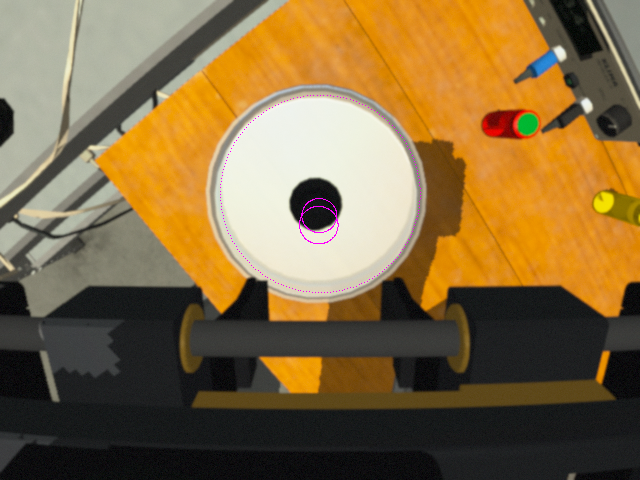

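```bash
python3 - <<'E'
from h import *
p=shot('wrist');im=p['image']
a=im[70:310,190:450,::-1].copy();
a=cv2.convertScaleAbs(a,alpha=1.0); b=np.clip(a.astype(float)**0.6*255**.4,0,255).astype(np.uint8)
cv2.imwrite('pics/w11.png',cv2.resize(b,None,fx=2.5,fy=2.5,interpolation=2))
q=shot('top');a=q['image'][230:340,160:270,::-1];b=np.clip(a.astype(float)**0.6*255**.4,0,255).astype(np.uint8)
cv2.imwrite('pics/t11.png',cv2.resize(b,None,fx=5.4,fy=5.4,interpolation=2))
E
```

```text
(no output)
```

View pics/w11.png

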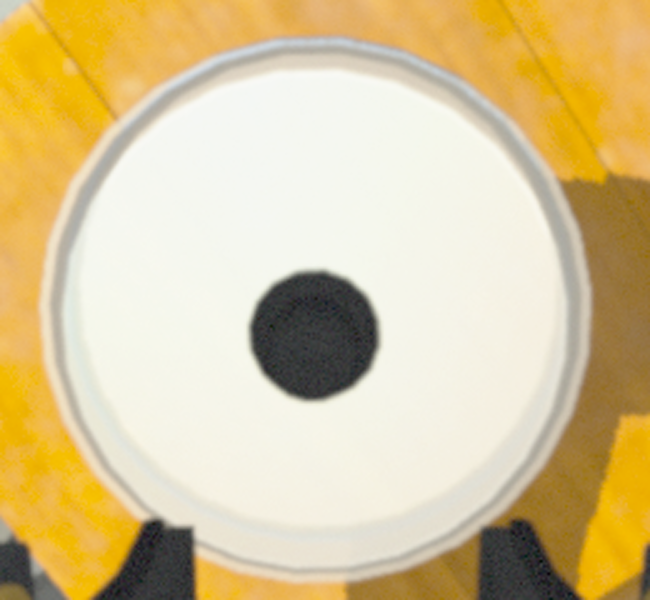

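View pics/t11.png

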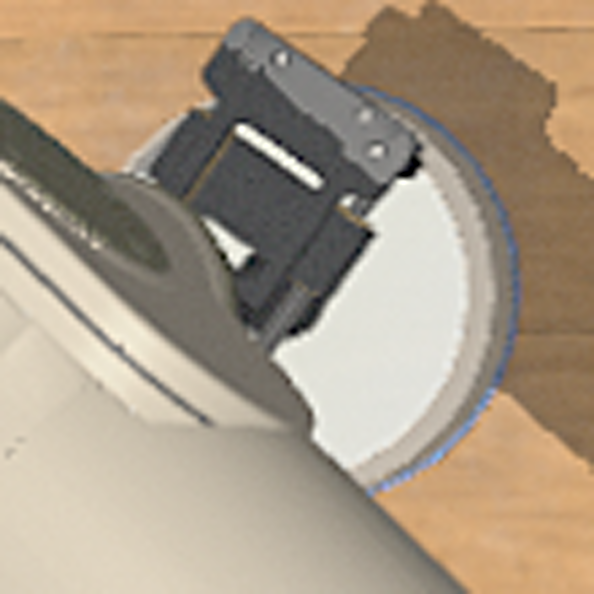

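```bash
python3 - <<'E'
from h import *
p=shot('wrist')
for z in (.064,.067,.07,.09): print(z,atz(p,204,316,z))
for z in (0.0,.02,.04,.064): print(z,atz(p,193.6,316.8,z))
E
```

```text
0.064 [0.50585865 0.26528392 0.064     ]
0.067 [0.50624035 0.26570698 0.067     ]
0.07 [0.50662204 0.26613004 0.07      ]
0.09 [0.5091667  0.26895041 0.09      ]
0.0 [0.50414372 0.26387735 0.        ]
0.02 [0.50634323 0.26628865 0.02      ]
0.04 [0.50854274 0.26869995 0.04      ]
0.064 [0.51118215 0.2715935  0.064     ]
```

```bash
python3 - <<'E'
from h import *
p=shot('top')  # for intrinsics
im=cv2.imread('pics/top0.png')
o=im.copy()
for col,(cx,cy) in (((255,0,255),(.506,.2655)),((0,255,0),(.5034,.2564))):
  for b in np.linspace(0,6.28,400):
    for z,rad in ((.101,.0135),(0,.0945)):
      u,v=proj(p,[cx+rad*np.cos(b),cy+rad*np.sin(b),z]); o[int(round(u)),int(round(v))]=col
a=o[230:340,160:270]
b=np.clip(a.astype(float)**0.6*255**.4,0,255).astype(np.uint8)
cv2.imwrite('pics/t12.png',cv2.resize(b,None,fx=5.4,fy=5.4,interpolation=0))
E
```

```text
(no output)
```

View pics/t12.png

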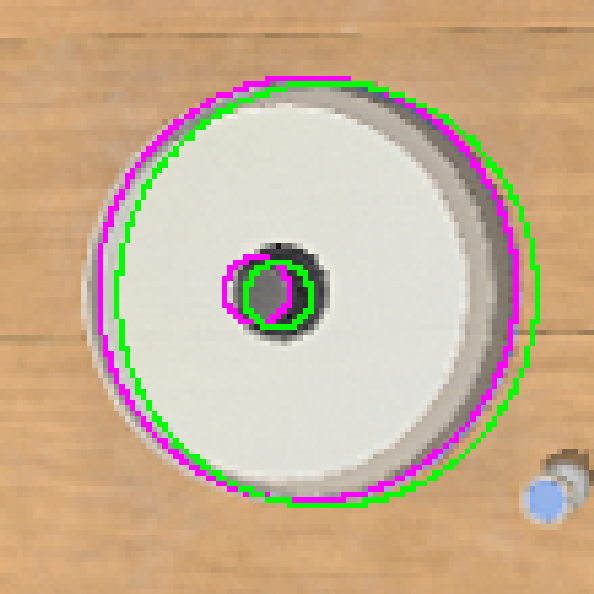

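```bash
python3 d.py .505 .264 .15 55
```

```text
TCP [0.5011 0.2503 0.2099] yawz 54.54
(0.505, 0.264, 0.15, 55.0) -> [-0.0048, 0.0599, 0.0134] [0.01, -0.46, 0.0]
t 19.9 F [-0.3  0.2  0.9] w 0.0493 q [ 0.37  0.41 -1.15  1.61  0.38  1.37 -1.44]
```

{"api": "arm_command", "payload": {"deltas": [-0.005,0.03,0.0135,0,0,0,-0.005,0.06,0.0135,0,0,0,-0.005,0.06,0.0135,0,0,0,-0.005,0.06,0.0135,0,0,0]}}

```text
time: 20.4
ee_pos: [0.505, 0.265, 0.1512]
eef_rot: [-0.673, 0.215, -0.215, 0.674]
ft_force: [0.8, 0.8, 0.5]
width: 0.0497
```

```bash
python3 d.py .505 .264 .07 55;python3 - <<'E'
from h import *
p=shot('wrist');im=p['image'];o=im.copy()
for cc,(cx,cy) in (((255,0,255),(.505,.264)),):
  for b in np.linspace(0,6.28,200):
    for z,rad in ((.101,.0135),(.067,.02)):
      u,v=proj(p,[cx+rad*np.cos(b),cy+rad*np.sin(b),z]); o[int(round(u)),int(round(v))]=cc
a=np.hstack([im[170:300,260:380,::-1],o[170:300,260:380,::-1]])
b=np.clip(a.astype(float)**0.5*255**.5,0,255).astype(np.uint8)
cv2.imwrite('pics/w12.png',cv2.resize(b,None,fx=3.3,fy=3.3,interpolation=0))
E
```

```text
TCP [0.505  0.265  0.1512] yawz 54.59
(0.505, 0.264, 0.07, 55.0) -> [0.0006, 0.0812, -0.0009] [-0.06, -0.41, 0.03]
t 20.4 F [0.8 0.8 0.5] w 0.0497 q [ 0.3   0.49 -1.1   1.66  0.45  1.28 -1.51]
```

View pics/w12.png

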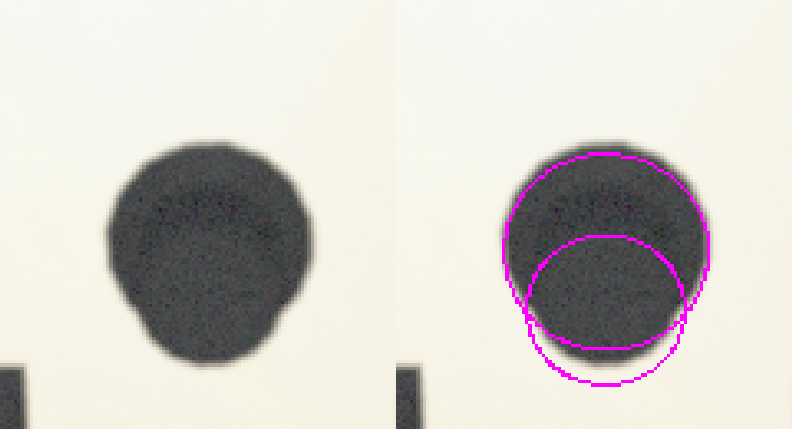

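{"api": "arm_command", "payload": {"deltas": [0.0005,0.03,0.001,0,0,0,0.0005,0.06,0.0015,0,0,0,0.0005,0.08,0.0015,0,0,0,0.0005,0.08,0.0015,0,0,0,0.0005,0.08,0.0015,0,0,0]}}

```text
time: 21.08
ee_pos: [0.5064, 0.2663, 0.0713]
eef_rot: [-0.673, 0.215, -0.215, 0.674]
ft_force: [-0.9, 0.1, 0.3]
width: 0.0496
```

{"api": "arm_command", "payload": {"deltas": [0,0,0,0,0,0,0,0,0,0,0,0,0,0,0,0,0,0,0,0,0,0,0,0,0,0,0,0,0,0], "hand": 0, "grip_force": 35}}

```text
time: 21.7
ee_pos: [0.5058, 0.2659, 0.0703]
eef_rot: [-0.674, 0.215, -0.215, 0.674]
ft_force: [-1.7, 0.6, 4.5]
width: 0.026
```

```bash
python3 d.py .528 .0048 .22 55
```

```text
TCP [0.5058 0.2659 0.0703] yawz 54.61
(0.528, 0.0048, 0.22, 55.0) -> [0.1693, -0.1497, -0.2] [-0.01, -0.39, 0.01]
t 21.7 F [-1.7  0.6  4.5] w 0.026 q [ 0.25  0.58 -1.04  1.73  0.54  1.15 -1.57]
```

{"api": "arm_command", "payload": {"deltas": [0,-0.01,0,0,0,0,0,-0.03,0,0,0,0,0,-0.06,0,0,0,0,0,-0.09,0,0,0,0,0,-0.12,0,0,0,0,0,-0.14,0,0,0,0,0,-0.15,0,0,0,0,0,-0.15,0,0,0,0]}}

```text
time: 22.7
ee_pos: [0.5059, 0.2658, 0.2202]
eef_rot: [-0.674, 0.215, -0.215, 0.674]
ft_force: [-0.6, -0.1, -3.5]
width: 0.0262
```

```bash
python3 d.py .528 .0048 .22 55;python3 - <<'E'
from h import *
p=shot('scene');save(p,'s13')
E
```

```text
TCP [0.5059 0.2658 0.2202] yawz 54.6
(0.528, 0.0048, 0.22, 55.0) -> [0.1692, 0.0002, -0.1999] [-0.01, -0.4, 0.02]
t 22.7 F [-0.6 -0.1 -3.5] w 0.0262 q [ 0.32  0.43 -1.14  1.57  0.4   1.4  -1.47]
```

View pics/s13.png

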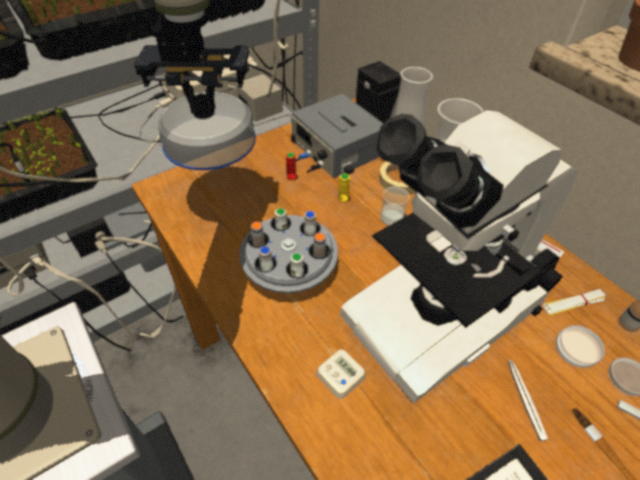

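```bash
python3 - <<'E'
from h import *
for cam,f,(y0,y1,x0,x1) in (('top','top0',(225,315,275,375)),('scene','s13',(200,310,230,350))):
  p=shot(cam);o=cv2.imread(f'pics/{f}.png')
  o=cv2.resize(o,None,fx=4,fy=4,interpolation=2)
  for z,rad in ((.04,.095),(.054,.003)):
   for b in np.linspace(0,6.28,800):
    u,v=proj(p,[.528+rad*np.cos(b),.0048+rad*np.sin(b),z]);o[int(round(4*u+1.5)),int(round(4*v+1.5))]=(255,0,255)
  cv2.imwrite(f'pics/ov_{cam}.png',o[4*y0:4*y1,4*x0:4*x1])
E
```

```text
(no output)
```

View pics/ov_top.png

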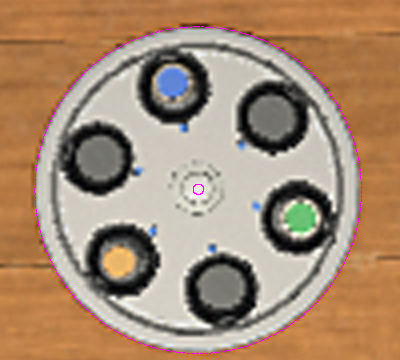

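View pics/ov_scene.png

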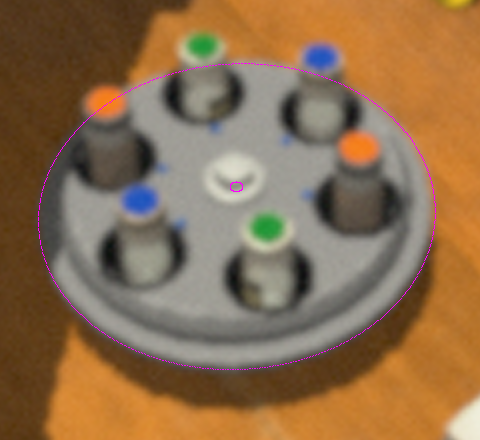

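{"api": "arm_command", "payload": {"deltas": [0.015,0,-0.02,0,0,0,0.04,0,-0.05,0,0,0,0.075,0,-0.09,0,0,0,0.11,0,-0.13,0,0,0,0.14,0,-0.165,0,0,0,0.16,0,-0.19,0,0,0,0.169,0,-0.2,0,0,0,0.169,0,-0.2,0,0,0]}}

```text
time: 23.85
ee_pos: [0.5276, 0.0048, 0.2196]
eef_rot: [-0.673, 0.215, -0.215, 0.674]
ft_force: [0.1, 1.3, -3.0]
width: 0.0263
```

```bash
python3 d.py .528 .0048 .16 55;python3 - <<'E'
from h import *
p=shot('scene');save(p,'s14');p=shot('wrist');save(p,'w14')
E
```

```text
TCP [0.5276 0.0048 0.2196] yawz 54.56
(0.528, 0.0048, 0.16, 55.0) -> [0.0004, 0.0596, 0.0002] [0.0, -0.44, -0.04]
t 23.85 F [ 0.1  1.3 -3. ] w 0.0263 q [ 0.89  0.3  -1.16  1.68  0.28  1.35 -0.93]
```

View pics/s14.png

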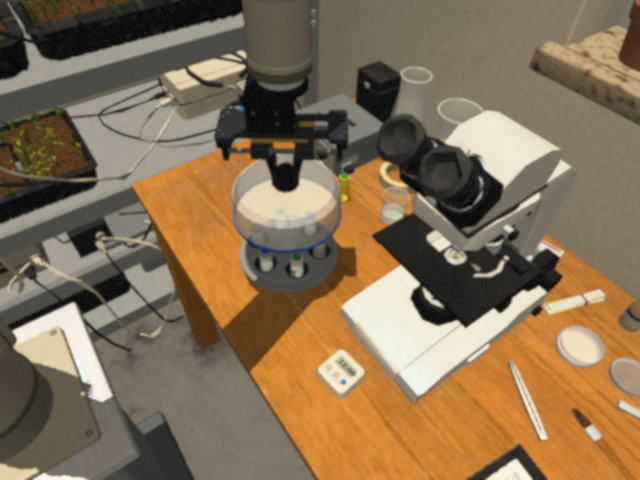

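View pics/w14.png

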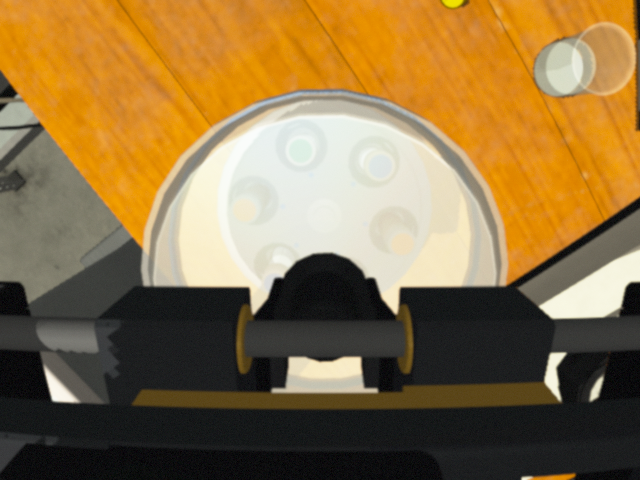

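```bash
python3 - <<'E'
from h import *
p=shot('scene');o=cv2.resize(cv2.imread('pics/s14.png'),None,fx=4,fy=4,interpolation=2)
for b in np.linspace(0,6.28,800):
    u,v=proj(p,[.5276+.0945*np.cos(b),.0048+.0945*np.sin(b),.1493]);o[int(round(4*u+1.5)),int(round(4*v+1.5))]=(255,0,255)
cv2.imwrite('pics/ov2.png',o[620:1060,900:1400])
E
```

```text
(no output)
```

View pics/ov2.png

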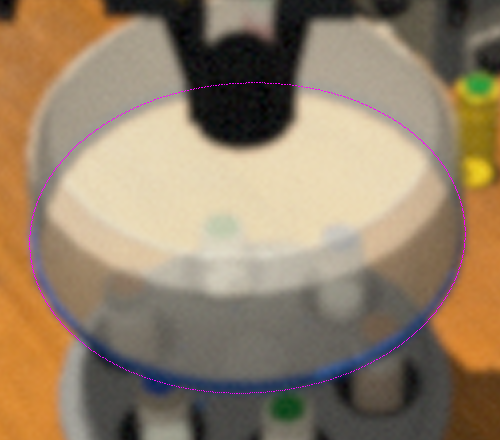

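{"api": "arm_command", "payload": {"deltas": [0.0004,0.015,0,0,0,0,0.0004,0.035,0,0,0,0,0.0004,0.055,0,0,0,0,0.0004,0.07,0,0,0,0,0.0004,0.08,0,0,0,0,0.0004,0.087,0,0,0,0,0.0004,0.09,0,0,0,0,0.0004,0.09,0,0,0,0]}}

```text
time: 25.0
ee_pos: [0.5282, 0.0047, 0.1302]
eef_rot: [-0.674, 0.215, -0.215, 0.674]
ft_force: [0.3, 0.1, -2.4]
width: 0.0262
```

{"api": "arm_command", "payload": {"deltas": [0,0.004,0,0,0,0,0,0.008,0,0,0,0,0,0.011,0,0,0,0,0,0.014,0,0,0,0,0,0.017,0,0,0,0,0,0.018,0,0,0,0]}}

```text
time: 25.75
ee_pos: [0.528, 0.0046, 0.1118]
eef_rot: [0.674, -0.215, 0.215, -0.674]
ft_force: [-0.2, 0.1, -3.1]
width: 0.0262
```

```bash
python3 d.py .528 .0048 .11 55;python3 - <<'E'
from h import *
p=shot('scene');save(p,'s15');cv2.imwrite('pics/s15c.png',cv2.resize(p['image'][130:310,200:400,::-1],None,fx=3.3,fy=3.3,interpolation=2))
E
```

```text
TCP [0.528  0.0046 0.1118] yawz 54.6
(0.528, 0.0048, 0.11, 55.0) -> [-0.0001, 0.0018, 0.0002] [0.01, -0.4, -0.01]
t 25.75 F [-0.2  0.1 -3.1] w 0.0262 q [ 0.82  0.42 -1.08  1.81  0.4   1.16 -1.02]
```

View pics/s15c.png

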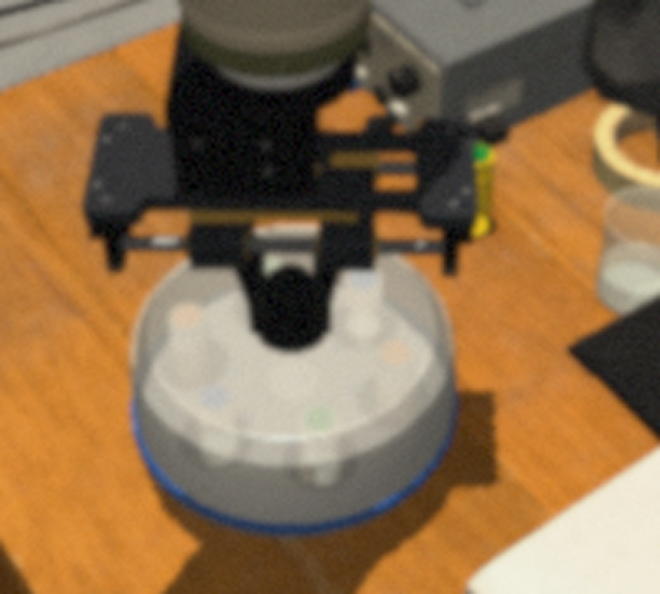

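{"api": "arm_command", "payload": {"deltas": [0,0.001,0,0,0,0,0,0.002,0,0,0,0,0,0.002,0,0,0,0]}}

```text
time: 26.18
ee_pos: [0.5281, 0.0046, 0.1103]
eef_rot: [0.674, -0.215, 0.215, -0.674]
ft_force: [-1.3, 0.4, 0.9]
width: 0.0262
```

Contact at exactly the expected height. Release, open modestly, and lift.

{"api": "arm_command", "payload": {"deltas": [0,0,0,0,0,0,0,0,0,0,0,0,0,0,0,0,0,0,0,0,0,0,0,0,0,-0.02,0,0,0,0,0,-0.06,0,0,0,0,0,-0.11,0,0,0,0,0,-0.14,0,0,0,0], "hand": 0.6}}

```text
time: 27.18
ee_pos: [0.5287, 0.0053, 0.2538]
eef_rot: [-0.674, 0.214, -0.216, 0.674]
ft_force: [0.5, -0.4, 0.2]
width: 0.0521
```

```bash
python3 d.py .40 .12 .25 55
```

```text
TCP [0.5287 0.0053 0.2538] yawz 54.65
(0.4, 0.12, 0.25, 55.0) -> [-0.1713, 0.0033, 0.0191] [-0.09, -0.35, 0.16]
t 27.18 F [ 0.5 -0.4  0.2] w 0.0521 q [ 0.91  0.28 -1.17  1.63  0.26  1.41 -0.91]
```

{"api": "arm_command", "payload": {"deltas": [-0.04,0,0.05,0,0,0,-0.08,0,0.1,0,0,0,-0.12,0,0.15,0,0,0,-0.169,0,0.2,0,0,0,-0.169,0,0.2,0,0,0,-0.169,0,0.2,0,0,0,-0.169,0,0.2,0,0,0]}}

```text
time: 28.05
ee_pos: [0.5071, 0.2638, 0.2504]
eef_rot: [0.674, -0.216, 0.216, -0.673]
ft_force: [-0.6, -0.4, 0.2]
width: 0.0521
```

```bash
python3 - <<'E'
from h import *
for cam,(y0,y1,x0,x1) in (('top',(215,325,265,385)),('scene',(170,310,220,360))):
  p=shot(cam);save(p,cam+'F');o=cv2.resize(p['image'][:,:,::-1],None,fx=4,fy=4,interpolation=2)
  for z,rad in ((.04,.0945),(.141,.0135)):
   for b in np.linspace(0,6.28,800):
    u,v=proj(p,[.528+rad*np.cos(b),.0048+rad*np.sin(b),z]);o[int(round(4*u+1.5)),int(round(4*v+1.5))]=(255,0,255)
  cv2.imwrite(f'pics/fin_{cam}.png',o[4*y0:4*y1,4*x0:4*x1])
E
```

```text
(no output)
```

View pics/fin_top.png

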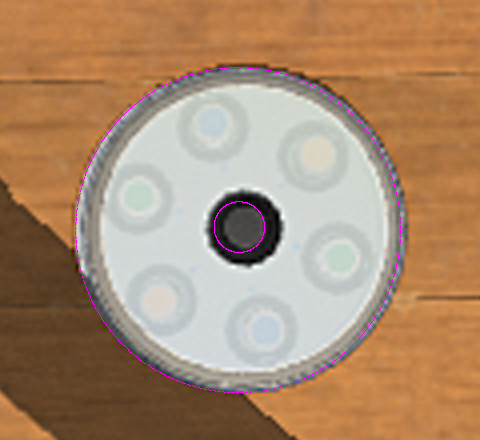

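View pics/fin_scene.png

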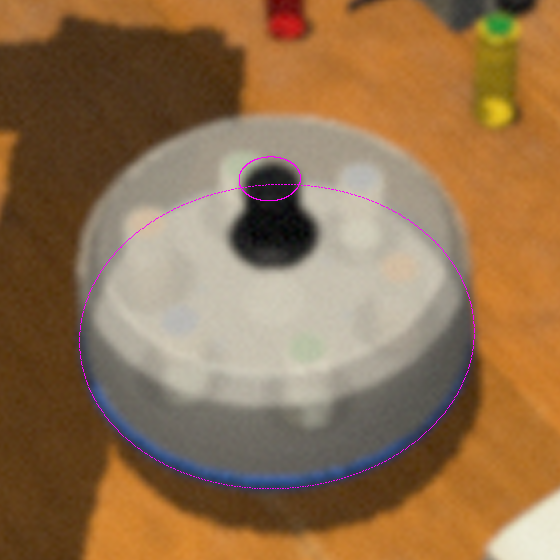

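View pics/sceneF.png

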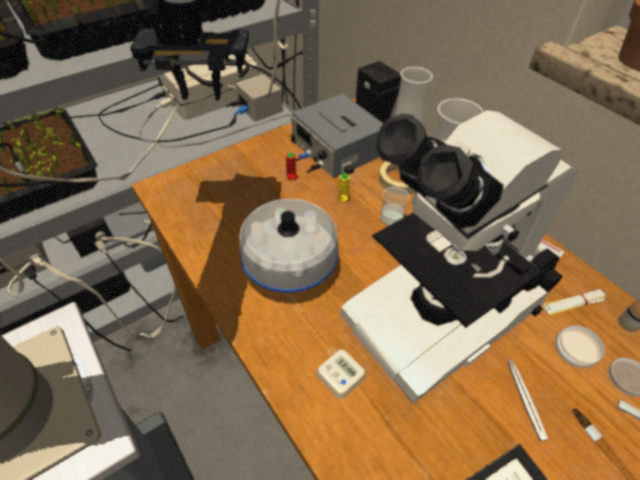

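```bash
python3 -c "
from bench import r
print(r.read_state()['time']);print(r.close_job())"
```

```text
28.15
the job is handed in; nothing more can be done
None
```

I loaded the three loose tubes (clear, then seed vial, then soil) into the cups opposite their twins. I then set the clear cover over the rotor and handed the job in at 28.2 s.

- **Tubes:** Before the cover went on, and again through it afterwards, the pictures show orange facing orange, green facing green and blue facing blue. I let each tube go with its base about 1 mm above the cup floor by my estimate and let it drop. I did not measure the seated depth of each tube.
- **Cover:** It touched down at the height expected for a rim resting on the flange (40 mm). In the final top and scene views the rim matches the predicted level seat around the rotor, with no visible tilt. The knob top sits a millimetre or two off the predicted circle, about as far as the calibration can be trusted.
- **Other objects:** The timer and beaker look unmoved in the final pictures, judged by eye. The gripper was clear of everything at hand-in, and the wrist force readings between moves stayed at about 5 N or less.
- **Disagreement:** My first knob estimate from the top camera was about 9 mm off. I corrected it with close wrist views and the rim fit before gripping the cover.

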